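# Release the tool-locked cover of a bench fuse unit

## Robot

A 6-joint arm with a two-finger parallel gripper is mounted at the origin on a cart in front of the work surface, level with it; the furniture and walls round the work are solid. World frame = base frame: x ahead of the robot, y to its left, z up, the work surface at z = 0. Lengths are in m, angles in rad, forces in N, time in s.
With the tool pointing down it reaches from about 0.3 to 0.85 m from the base axis. Payload 4.2 kg.
Tool frame: the origin (TCP) lies at the very end of the fingers, on their centre line; the grasp point (between the pads) lies manip.pinch_z behind it (manip.pinch_z is the distance from the TCP to the grasp point, in m); z points along the fingers, y is the line along which they close (so a half turn about z gives the same grasp; the last joint's range is limited). The gripper opens to 91 mm and grips with 3 to 60 N. Pads are 32 mm wide; open, the fingers measure 118 mm over their backs; the gripper's body (76 mm by 178 mm) begins 60 mm behind the grasp point.
Start: joints at [-1.137, 0.32, 1.565, -0, 1.257, -0.02], TCP at [0.252, -0.517, 0.214] pointing down, gripper open.
Joint ranges: [-3.11, 3.11], [-0.84, 2.01], [0.21, 2.61], [-1.34, 4.49], [0.05, 2.63], [-2.56, 2.56]. Speed limits (rad/s): [2.57, 2.57, 3.14, 3.14, 3.14, 3.14].

## Interface

Orientations are given as a unit quaternion [x, y, z, w].
In Python, from station import status, viewer, sign_off, spotter, manip gives the robot as it stands. The module is installed in compiled form; this text tells all that it offers.
- The arm moves only by the tool play_rows, never from a script. Its argument "series" is a list of rows, each a list of 2 entries, a list of its own where there are three numbers: the shift along the world's x, y, z in mm, then the turn about the world's z in rad. In form: [[[x, y, z], roll], ...]. A call has exactly 10 rows; each row is the pose to reach, as a shift and turn from the pose commanded when the call began; what a row does not reach only later rows make up. A row lasts 1/12 s, in which the tool goes at most 41.7 mm and 7.16 degrees, less where a joint would pass 70% of its speed; a pose out of reach is approached as far as the arm can. A call with a gripper value outside its range is refused whole. "gripper" is the finger opening in mm, from 0 to 91.2, set as the call begins (left out, the last holds). The fingers move at their own pace and stop on an object; the grip force is fixed at half the most. Time passes only in rows, so rows that repeat a pose let the fingers close, or fill a call up. It gives the time, the measured TCP pose, the force, the opening and the grip force at its end, in the units of the state.
- status.get_state(): the state, without advancing time (a new reading comes with each control period).
- viewer.get_image(name): name is "scene" or "top"; returns a dict with "pixels" (384x512x3 uint8, red, green, blue), "z_map" (384x512 float32, m along the optical axis (not along the pixel's ray), 0 where there is no reading), "camera_matrix" (3x3 intrinsics, pixels), "xyz" and "rotation" of the camera in the world. Camera axes: x right, y down, z forward; pixel columns grow to the right and rows downward; lengths in m; the calibration is good to about 2 mm. A picture is of the moment at which its call begins.
- sign_off(): hands the job in; it is judged then, once.
Trained networks look in a picture, given as the dict that the camera call returned (one of the last four; its "shot" number tells which), for a name from the list of things; names that differ only in an ending like _2 or _b are one class to them, and where a whole thing is asked for, a point or a joint stands for the part that bears it (a point fixed in the world has none). Each returns a list of dicts, best first, with "score" (0 to 1); they miss things now and then, are a little off and sometimes report something else, mostly with a low value. They report only what shows in the picture. A call takes as long as a camera call. They do not tell look-alikes from the thing itself.
- spotter.trace(label, picture): "region" (384x512 bool, what is visible of it) and "uv" ([column, row] in pixels, amid what is visible of it).
The state is a dict: "time_s": time; "q": joint angles; "joint_velocities": joint speeds; "effort": joint torques, N m; "eef_pos": TCP position; "orientation": TCP orientation; "wrist_force": force on the tool from outside, world axes, zero at the start; "ft_torque": the same for the moment, N m; "gripper_width": finger opening in m; "grasp_force": force on a finger pad.
Only numpy, scipy, OpenCV 4.12 (cv2) and the standard library are available. Lean on these libraries where they do the work, as an engineer would, in place of code of your own. Each camera call takes 0.05 s, during which the arm holds its last target. There are 200 camera calls.

## Task

Get the fuse bay of the grey bench unit ready for a fuse change. Take the longest of the three screwdrivers and push its blade straight in through the narrow slot in the unit's front panel, without ramming it, until the hidden spring catch gives way and the cover pops up; then swing the cover fully open so that it stays back by itself. Finish with the screwdriver lying on the bench again, and leave the other things on the bench where they are.

Things in the scene. Friction and masses are not known exactly. Their poses are not given: they have to be found in the camera images.
- fuse_unit: grey painted bench unit that stands firm on the bench, 190 mm deep (its x), 170 mm wide (y), 85 mm high without its cover; origin at the centre of its underside, z up, its front panel looks to its -x. The front 60 mm are a fixed flat control section (top 85 mm above the bench); behind it is the open-topped fuse bay under the hinged cover. Controls standing up to 16 mm out of the front panel are on the panel's right half (y < 0).
- slot (a point): centre of the outer mouth of the upright release slot in the unit's front panel (black bezel, in the panel's left half as the robot sees it, y = +30 mm of the unit), 50 mm above the bench; the opening is 14 mm wide (y) and 18 mm high (z); axes as the unit's, +x points straight into the slot. Inside it is free; the flat push plate of the spring catch (34 mm wide, 26 mm high) stands 72 mm behind this point, so only the longest screwdriver reaches it.
- catch (a joint): how far the hidden catch is pressed in along the slot, m: 0 at rest, lets go of the cover at about 0.005, hard stop at 0.009; its spring takes 3 N at the start and 7 N at the stop, plus a little friction, and brings it back to 0 when freed
- cover (a joint): angle of the cover, rad: shut and latched 0 (it may lift to 0.01 in its catch); once released a spring plunger lifts it to about 0.28; past upright (1.57) it falls back by itself onto its stop at 1.85 and stays there; below that it falls back on the plunger
- cover_edge (a point): point on the underside of the cover's free front edge, 30 mm right (-y) of its middle. The cover is a plastic plate, 150 mm wide, 135 mm from hinge line to this edge, 4 mm thick, 90 g; shut, it lies 1 mm above the control section and overlaps it by 14 mm. Its only hook hangs 26 mm down at y = +20 to +40 mm of the unit, 16 to 30 mm behind the edge; at this point's y the underside is free
- cover_hinge (a point): point on the cover's hinge line (runs along the unit's y), level with cover_edge in y; 87 mm above the bench
- driver_long: the longest screwdriver, 188 mm, red handle, 60 g: handle 88 mm long and 24 mm thick, bare steel blade 100 mm long and 6 mm thick; lies on the bench, origin under its middle, blade points along its -y, handle from y = +6 to +94 mm, axis 12 mm above the underside
- driver_long_tip (a point): end of that screwdriver's blade, on its axis
- driver_long_handle (a point): middle of that screwdriver's handle, on its axis, 144 mm from the tip
- driver_mid: bystander: screwdriver 162 mm long, blue handle, blade 75 mm; origin under its middle
- driver_short: bystander: screwdriver 148 mm long, yellow handle, blade 60 mm; origin under its middle
- fuse_carton: bystander: upright carton, 60 x 53 x 125 mm high; origin under its middle
- pliers: bystander: long-nose pliers with red handles, 175 mm, lying flat; origin under the middle
- battery: bystander: 9 V block battery lying on its side, 50 x 27 x 18 mm; origin under its middle
Mind the look-alikes: they are no part of the job. Leave any pink look-alike of the driver_long alone.

How it is judged:
By the outcome, as a careful person would: the job done as asked, in the order asked, and still so for the second after the job is handed in, with the robot touching nothing.
It also fails if it takes over 72 s, if anything falls off the work surface, if the arm or the gripper's body presses on something with over 40 N, if the wrist force passes 120 N, or if a joint passes its speed limit or range.

## Working session

There is one attempt and no reset: what is moved stays moved. The work goes in short steps, Python scripts to look and compute and a tool call to move; the robot and the scene stay as the last step left them, time stands still between calls to the robot, and variables do not carry over. Pictures are saved under pics/ and viewed, at most 10 in all, crops included, and the job is handed in when it is done.

Besides the shell and the picture viewer there is one more tool, called after ">>>" by a JSON object that holds its "api" and its "payload". play_rows: Moves the arm, as the interface text tells. Its arguments: {"type":"object","properties":{"series":{"type":"array"},"gripper":{"type":"number"}},"required":["series"]}

```bash
mkdir -p pics; cat > h.py <<'E'
import numpy as np, cv2
from station import status, viewer, sign_off, spotter, manip
def cloud(p):
    K=p["camera_matrix"];z=p["z_map"];v,u=np.mgrid[:384,:512]
    c=np.stack([(u-K[0,2])/K[0,0]*z,(v-K[1,2])/K[1,1]*z,z],-1)
    w=c@np.array(p["rotation"]).T+np.array(p["xyz"]); w[z==0]=np.nan; return w
def save(p,n,box=None,s=1):
    im=p["pixels"][:,:,::-1]
    if box: im=im[box[1]:box[3],box[0]:box[2]]
    cv2.imwrite("pics/"+n+".png",cv2.resize(im,None,fx=s,fy=s,interpolation=cv2.INTER_CUBIC))
E
python3 - <<'E'
from h import *
print(manip.pinch_z, status.get_state())
a=viewer.get_image("scene");b=viewer.get_image("top")
cv2.imwrite("pics/both.png",cv2.resize(np.hstack([a["pixels"],b["pixels"]])[:,:,::-1],(800,300),interpolation=cv2.INTER_AREA))
save(b,"top0",s=1.5)
for n,p in (("scene",a),("top",b)):
    print(n,p["xyz"],p["rotation"],p["camera_matrix"])
    w=cloud(p)
    for l in "fuse_unit slot cover_edge driver_long driver_mid driver_short fuse_carton pliers battery".split():
        for r in spotter.trace(l,p)[:4]:
            q=w[r["region"]]; print(l,round(r["score"],2),np.round(r["uv"]),np.nanmedian(q,0).round(3),np.nanmin(q,0).round(3),np.nanmax(q,0).round(3))
E
```

```text
0.0188 {'time_s': 0.0, 'q': array([-1.13704199e+00,  3.20288780e-01,  1.56567777e+00, -2.11360104e-05,
        1.25736066e+00, -2.00091895e-02]), 'joint_velocities': array([-1.26035946e-03,  7.87731687e-05, -2.83498684e-04, -2.38000193e-03,
       -2.17839891e-03, -7.71336699e-05]), 'effort': array([-3.37453501e-03, -4.12476110e+01, -2.31981432e+01,  7.26440549e-02,
        4.55460779e-02, -1.14132763e-04]), 'eef_pos': array([ 0.25183341, -0.51636701,  0.21312255]), 'orientation': array([ 9.74371447e-01,  2.24943396e-01, -1.87974349e-04, -8.46718273e-04]), 'wrist_force': array([ 0.36912478,  0.39286455, -0.53335211]), 'ft_torque': array([3.54383404e-05, 3.40593357e-02, 4.31287561e-02]), 'grasp_force': 0.0, 'gripper_width': 0.09116993665631705}
scene [-0.24093516  0.54973343  1.07451341] [-0.42047932  0.82265902 -0.33615975  0.18282752] [[428.02843846   0.         258.44252345]
 [  0.         428.02843846 191.78275791]
 [  0.           0.           1.        ]]Traceback (most recent call last):
  File "<stdin>", line 8, in <module>
  File "h.py", line 6, in cloud
    w=c@np.array(p["rotation"]).T+np.array(p["xyz"]); w[z==0]=np.nan; return w
      ~^~~~~~~~~~~~~~~~~~~~~~~~~~
ValueError: matmul: Input operand 1 has a mismatch in its core dimension 0, with gufunc signature (n?,k),(k,m?)->(n?,m?) (size 4 is different from 3)
```

```bash
sed -i 's/np.array(p\["rotation"\]).T/Rotation.from_quat(p["rotation"]).as_matrix().T/; 1a from scipy.spatial.transform import Rotation' h.py
python3 - <<'E'
from h import *
a=viewer.get_image("scene");b=viewer.get_image("top")
for n,p in (("scene",a),("top",b)):
    print(n,p["xyz"],p["rotation"])
    w=cloud(p)
    for l in "fuse_unit slot cover_edge driver_long driver_mid driver_short fuse_carton pliers battery".split():
        for r in spotter.trace(l,p)[:4]:
            q=w[r["region"]]; print(l,round(r["score"],2),np.round(r["uv"]),np.nanmedian(q,0).round(3),np.nanmin(q,0).round(3),np.nanmax(q,0).round(3))
E
```

```text
scene [-0.24093516  0.54973343  1.07451341] [-0.42047932  0.82265902 -0.33615975  0.18282752]
fuse_unit 0.64 [233. 185.] [0.646 0.033 0.086] [ 0.568 -0.129 -0.002] [0.83  0.114 0.099]
slot 0.68 [234. 183.] [0.646 0.032 0.086] [ 0.568 -0.129 -0.006] [0.865 0.114 0.099]
cover_edge 0.87 [228. 175.] [0.7   0.016 0.091] [ 0.625 -0.069  0.033] [0.786 0.096 0.099]
driver_long 0.52 [303. 218.] [ 0.446 -0.096  0.021] [ 0.401 -0.116  0.009] [ 0.486 -0.085  0.028]
driver_long 0.51 [219. 279.] [0.406 0.25  0.022] [ 0.37   0.238 -0.003] [0.456 0.26  0.03 ]
driver_mid 0.7 [180. 291.] [0.441 0.366 0.02 ] [ 0.4    0.342 -0.002] [0.54  0.393 0.029]
driver_short 0.51 [338. 194.] [ 0.457 -0.262  0.019] [ 0.419 -0.302 -0.001] [ 0.507 -0.243  0.029]
fuse_carton 0.95 [280. 142.] [ 0.73  -0.221  0.081] [ 0.706 -0.322 -0.003] [ 0.899 -0.197  0.132]
battery 0.43 [322. 168.] [ 0.597 -0.308  0.016] [ 0.574 -0.332  0.   ] [ 0.621 -0.286  0.023]
top [ 0.50323975 -0.01818254  1.22576264] [ 0.71489131 -0.69876974  0.01563198 -0.02017219]
fuse_unit 0.7 [256. 149.] [0.683 0.015 0.09 ] [ 0.572 -0.078  0.001] [0.792 0
[... 239 characters left out ...]
.376 0.233 0.011] [0.464 0.257 0.029]
driver_long 0.53 [286. 228.] [ 0.447 -0.101  0.022] [ 0.408 -0.116 -0.001] [ 0.491 -0.086  0.03 ]
driver_mid 0.78 [138. 226.] [0.446 0.362 0.021] [ 0.403  0.34  -0.004] [0.512 0.388 0.033]
driver_short 0.57 [336. 226.] [ 0.46  -0.266  0.022] [ 0.426 -0.285  0.012] [ 0.507 -0.249  0.029]
fuse_carton 0.8 [334. 132.] [ 0.742 -0.226  0.124] [ 0.709 -0.294 -0.002] [ 0.815 -0.197  0.131]
fuse_carton 0.7 [252. 151.] [0.683 0.015 0.09 ] [ 0.572 -0.078 -0.004] [0.812 0.111 0.101]
pliers 0.65 [374. 259.] [ 0.355 -0.375  0.011] [ 0.282 -0.408  0.   ] [ 0.444 -0.326  0.018]
battery 0.53 [353. 184.] [ 0.601 -0.31   0.018] [ 0.576 -0.339 -0.003] [ 0.624 -0.288  0.024]
```

View pics/both.png

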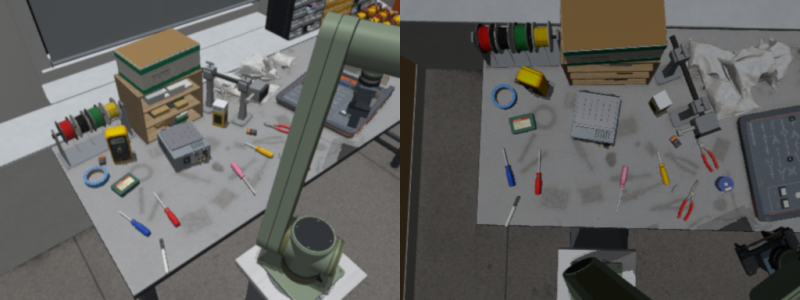

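View pics/top0.png

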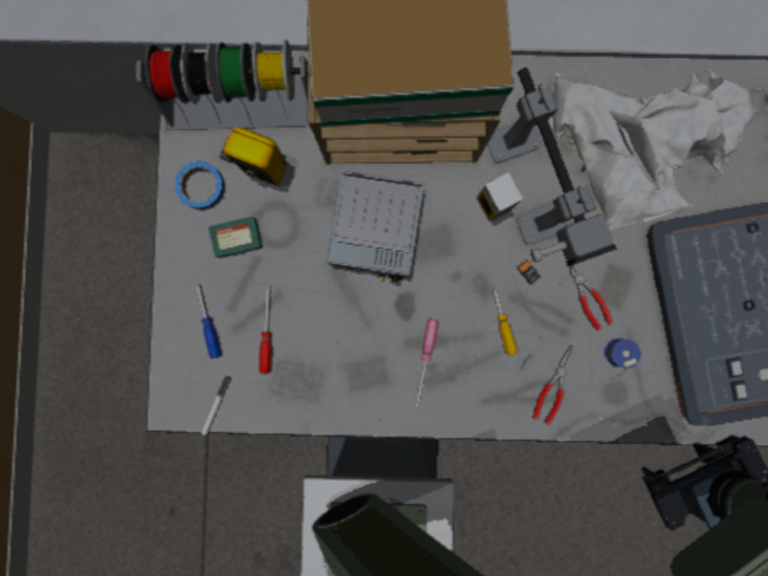

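The red driver at top0 (266,330) is the target. The look-alikes are pink (427,360), blue/mid (208,322), yellow/short (505,325), red pliers (590,300) and (550,400), and a white/black pen (217,405). The grey unit is at (377,225). Next I measure the driver axis and unit pose, with a close crop to check.

```bash
cat >> h.py <<'E'
def unit(p):
    w=cloud(p); r=spotter.trace("fuse_unit",p)[0]["region"]
    q=w[r]; q=q[(q[:,2]>.08)&(q[:,2]<.097)]
    m=cv2.minAreaRect(q[:,:2].astype(np.float32)); return m,q
E
python3 - <<'E'
from h import *
a=viewer.get_image("scene");b=viewer.get_image("top")
for p in (a,b):
    (c,s,ang),q=unit(p); print("unit",np.round(c,4),np.round(s,4),ang,np.median(q[:,2]))
    w=cloud(p)
    hsv=cv2.cvtColor(p["pixels"],cv2.COLOR_RGB2HSV)
    red=((hsv[...,0]<8)|(hsv[...,0]>172))&(hsv[...,1]>150)&(hsv[...,2]>60)
    m=red&(np.abs(w[...,0]-.42)<.1)&(np.abs(w[...,1]-.245)<.05)
    h=w[m]; print("handle",m.sum(),h.min(0).round(4),h.max(0).round(4),np.median(h,0).round(4))
    box=(np.abs(w[...,0]-.46)<.12)&(np.abs(w[...,1]-.245)<.035)&(w[...,2]>.009)&(w[...,2]<.05)
    g=w[box]; l=cv2.fitLine(g[:,:2].astype(np.float32),cv2.DIST_HUBER,0,.01,.01).ravel(); print("axis",l,np.arctan2(l[1],l[0]),box.sum(),g.min(0),g.max(0))
    l=cv2.fitLine(h[:,:2].astype(np.float32),cv2.DIST_HUBER,0,.01,.01).ravel(); print("haxis",l,np.arctan2(l[1],l[0]))
bx=a["pixels"][140:320,150:320,::-1]; c=b["pixels"][100:280,110:290,::-1]
cv2.imwrite("pics/crop1.png",cv2.resize(np.hstack([bx,c]),None,fx=2.25,fy=2.25,interpolation=cv2.INTER_CUBIC))
E
```

```text
unit [0.6863 0.0163] [0.1717 0.1977] 82.36264038085938 0.0891125430871223
handle 154 [0.3687 0.2393 0.0118] [0.457  0.2584 0.0303] [0.4018 0.25   0.022 ]
axis [ 0.9997313  -0.02318071  0.43608806  0.24791181] -0.023182781 267 [0.36865001 0.23434024 0.00928859] [0.5608361  0.25916698 0.0303389 ]
haxis [0.9999505  0.00994923 0.4101368  0.2499464 ] 0.009949395
unit [0.6877 0.0159] [0.1694 0.1912] 82.46834564208984 0.09011243383616019
handle 165 [0.3758 0.2342 0.0103] [0.4581 0.2582 0.0275] [0.4108 0.245  0.0222]
axis [ 9.9999952e-01 -9.4982859e-04  4.3587229e-01  2.4412455e-01] -0.00094982877 257 [0.37575526 0.23281809 0.00956874] [0.55992297 0.25819414 0.02749042]
haxis [ 0.9998884  -0.01493941  0.41306695  0.24496348] -0.014939967
```

View pics/crop1.png

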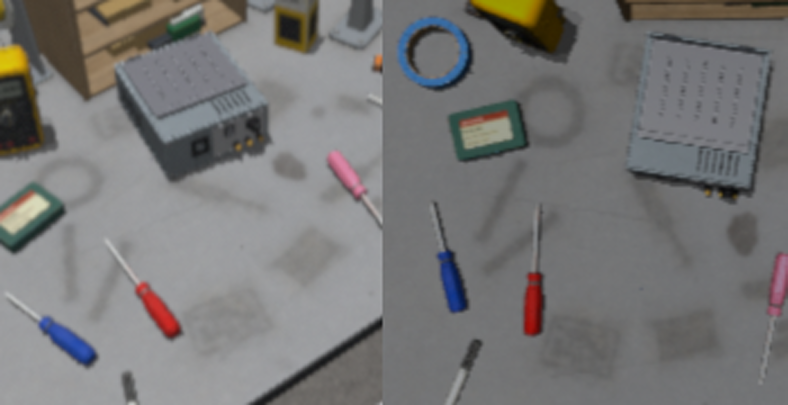

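Crop: the red driver is at left crop (155,305) with its bare blade to (107,240), the longest of the three. The slot bezel is at (200,147), in the left half of the front panel, and the controls are at the right (245,130). Unit yaw is about -0.131 rad, centre (0.687, 0.016). Now I go above the handle.

>>> {"api": "play_rows", "payload": {"series": [[[16, 40, 0], -0.1], [[32, 80, 0], -0.2], [[48, 120, 0], -0.3], [[64, 160, 0], -0.4], [[80, 200, 0], -0.454], [[96, 240, 0], -0.454], [[112, 280, 0], -0.454], [[128, 318, 0], -0.454], [[144, 356, 0], -0.454], [[160, 393, 0], -0.454]], "gripper": 70}}

```text
time_s: 2.13
eef_pos: [0.4093, -0.1289, 0.2143]
orientation: [1.0, -0.0, 0.0, 0.0]
wrist_force: [1.2, 1.0, -0.5]
gripper_width: 0.0699
grasp_force: 0.0
```

>>> {"api": "play_rows", "payload": {"series": [[[0, 40, 0], 0], [[0, 80, 0], 0], [[0, 120, 0], 0], [[0, 160, 0], 0], [[0, 200, 0], 0], [[2, 240, 0], 0], [[2, 280, -20], 0], [[3, 320, -50], 0], [[3, 355, -75], 0], [[3, 370, -100], 0]]}}

```text
time_s: 2.97
eef_pos: [0.4132, 0.2425, 0.1145]
orientation: [1.0, 0.001, 0.002, -0.001]
wrist_force: [1.7, -0.0, 0.1]
gripper_width: 0.0701
grasp_force: 0.0
```

```bash
python3 - <<'E'
from h import *
s=status.get_state(); print(s["eef_pos"],s["orientation"],s["q"],s["wrist_force"])
a=viewer.get_image("scene");b=viewer.get_image("top")
for p in (a,b):
    w=cloud(p)
    # blade band: above bench, beyond handle
    box=(w[...,0]>.475)&(w[...,0]<.57)&(np.abs(w[...,1]-.245)<.03)&(w[...,2]>.006)&(w[...,2]<.03)
    g=w[box]; print(box.sum(),[np.median(g[(g[:,0]>x)&(g[:,0]<x+.02)],0).round(4) for x in (.47,.49,.51,.53,.55)],g[:,0].max())
w=cloud(a); px=a["pixels"]
sub=(np.mgrid[:384,:512][0]>190)&(np.mgrid[:384,:512][0]<220)&(np.abs(np.mgrid[:384,:512][1]-239)<14)
dk=sub&(px.sum(-1)<130); v,u=np.nonzero(dk); print("bezel",u.mean(),v.mean(),dk.sum(),np.nanmedian(w[dk],0),np.nanmin(w[dk],0),np.nanmax(w[dk],0))
E
```

```text
[0.4131748  0.24253654 0.11449543] [ 9.99995954e-01  6.36518267e-04  2.33889769e-03 -1.48858193e-03] [5.06569162e-01 2.59446788e-01 1.92931883e+00 4.15381955e-04
 9.47292491e-01 2.07585085e+00] [ 1.68698521 -0.0138202   0.07062827]
1 [array([0.4868, 0.2335, 0.0062]), array([nan, nan, nan]), array([nan, nan, nan]), array([nan, nan, nan]), array([nan, nan, nan])] 0.48680372318336207
50 [array([0.4831, 0.2445, 0.0136]), array([0.4997, 0.2438, 0.0142]), array([0.5198, 0.2438, 0.0162]), array([0.5406, 0.2429, 0.0154]), array([0.5566, 0.2436, 0.0145])] 0.5629688695116482
bezel 234.3302752293578 213.3119266055046 109 [0.41446916 0.1776469  0.23561897] [0.38021473 0.04657802 0.03264944] [0.59573543 0.22225246 0.32356822]
  return _methods._mean(a, axis=axis, dtype=dtype,
  ret = um.true_divide(
```

>>> {"api": "play_rows", "payload": {"series": [[[1, 0, -25], -0.01], [[1, 0, -50], -0.01], [[1, 0, -75], -0.01], [[1, 0, -90], -0.01], [[1, 0, -100], -0.01], [[1, 0, -106], -0.01], [[1, 0, -109], -0.01], [[1, 0, -109], -0.01], [[1, 0, -109], -0.01], [[1, 0, -109], -0.01]]}}

```text
time_s: 3.9
eef_pos: [0.4137, 0.2394, 0.0058]
orientation: [1.0, -0.005, 0.001, -0.0]
wrist_force: [0.1, 0.8, 0.0]
gripper_width: 0.0701
grasp_force: 0.0
```

>>> {"api": "play_rows", "payload": {"series": [[[0, 0, 0], 0], [[0, 0, 0], 0], [[0, 0, 0], 0], [[0, 0, 0], 0], [[0, 0, 0], 0], [[0, 0, 0], 0], [[0, 0, 0], 0], [[0, 0, 0], 0], [[0, 0, 0], 0], [[0, 0, 0], 0]], "gripper": 10}}

```text
time_s: 4.73
eef_pos: [0.4132, 0.2392, 0.005]
orientation: [1.0, -0.005, 0.0, -0.0]
wrist_force: [0.7, 0.2, 0.4]
gripper_width: 0.0241
grasp_force: 30.0
```

>>> {"api": "play_rows", "payload": {"series": [[[0, 0, 15], 0], [[0, 0, 40], 0], [[0, 0, 70], 0], [[-2, -20, 90], -0.02], [[-4, -50, 90], -0.05], [[-6, -85, 90], -0.08], [[-8, -120, 90], -0.11], [[-8, -145, 90], -0.121], [[-8, -155, 90], -0.121], [[-8, -155, 90], -0.121]]}}

```text
time_s: 5.57
eef_pos: [0.4047, 0.0826, 0.0949]
orientation: [0.998, -0.067, -0.0, 0.0]
wrist_force: [0.6, -0.3, -0.9]
gripper_width: 0.0235
grasp_force: 30.0
```

```bash
cat >> h.py <<'E'
Y=-.1315; C=np.array([.687,.016]); d=np.array([np.cos(Y),np.sin(Y)]); n=np.array([-d[1],d[0]])
def loc(w): # to unit frame
    q=np.array(w)[...,:2]-C; return np.stack([q@d,q@n,np.array(w)[...,2]],-1)
E
python3 - <<'E'
from h import *
s=status.get_state(); print(s["eef_pos"],s["orientation"],loc(s["eef_pos"]))
a=viewer.get_image("scene");b=viewer.get_image("top")
for p in (a,b):
    print("unit",unit(p)[0])
    l=loc(cloud(p))
    box=(l[...,0]<-.115)&(l[...,0]>-.24)&(np.abs(l[...,1]-.03)<.03)&(l[...,2]>.06)&(l[...,2]<.15)
    g=l[box]; print(box.sum(),g[:,0].max(),[np.median(g[(g[:,0]>x)&(g[:,0]<x+.02)],0).round(4) for x in (-.24,-.22,-.2,-.18,-.16)])
x=np.vstack([a["pixels"][140:290,170:330,::-1],b["pixels"][110:260,180:340,::-1]])
x=np.hstack([x[:150],x[150:]]); cv2.imwrite("pics/c2.png",cv2.resize(x,None,fx=2.5,fy=2.5,interpolation=cv2.INTER_CUBIC))
E
```

```text
[0.40465795 0.08257621 0.0949157 ] [ 9.97747165e-01 -6.70857125e-02 -2.56225720e-04  1.90656997e-04] [-0.28863397  0.02898035  0.0949157 ]
unit ((0.6866381168365479, 0.03078640252351761), (0.14369410276412964, 0.19425849616527557), 81.08134460449219)
5 -0.14232780245235283 [array([nan, nan, nan]), array([nan, nan, nan]), array([nan, nan, nan]), array([nan, nan, nan]), array([-0.1519,  0.0279,  0.1027])]
unit ((0.6880140900611877, 0.016041360795497894), (0.16998325288295746, 0.19116215407848358), 82.47087860107422)
60 -0.14159646935514567 [array([-0.2286,  0.0288,  0.1052]), array([-0.2104,  0.0289,  0.1047]), array([-0.1895,  0.029 ,  0.1056]), array([-0.1701,  0.0287,  0.1046]), array([-0.1534,  0.0291,  0.1051])]
  return _methods._mean(a, axis=axis, dtype=dtype,
  ret = um.true_divide(
```

View pics/c2.png

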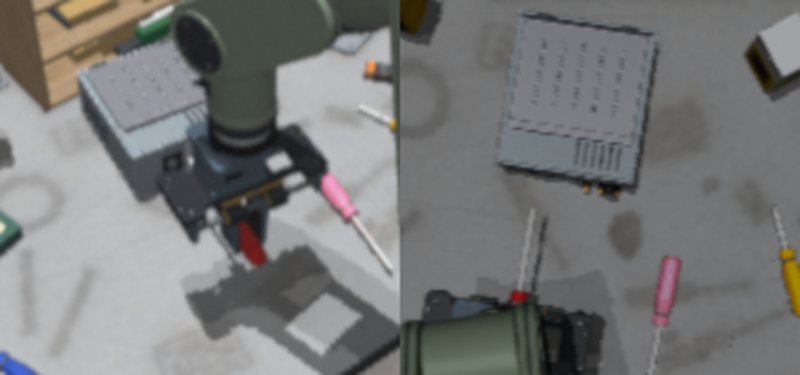

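The driver is held straight: tip at right crop (532,212), in line with the slot, and the bezel at left crop (177,160). Now down to slot height and forward gently.

>>> {"api": "play_rows", "payload": {"series": [[[0, 1, -20], 0], [[0, 1, -40], 0], [[0, 1, -50], 0], [[0, 1, -52], 0], [[5, 0, -52], 0], [[12, -1, -52], 0], [[20, -2, -52], 0], [[27, -3, -52], 0], [[32, -3.5, -52], 0], [[35, -4, -52], 0]]}}

```text
time_s: 6.6
eef_pos: [0.4416, 0.0801, 0.0434]
orientation: [0.998, -0.066, 0.001, -0.0]
wrist_force: [0.2, -0.1, -0.3]
gripper_width: 0.0236
grasp_force: 30.0
```

```bash
python3 - <<'E'
from h import *
import warnings; warnings.simplefilter("ignore")
s=status.get_state(); print(s["eef_pos"],loc(s["eef_pos"]),s["wrist_force"])
a=viewer.get_image("scene");b=viewer.get_image("top")
l=loc(cloud(b))
box=(l[...,0]<-.1)&(l[...,0]>-.2)&(np.abs(l[...,1]-.03)<.03)&(l[...,2]>.03)&(l[...,2]<.1)
g=l[box]; print(box.sum(),g[:,0].max(),[np.median(g[(g[:,0]>x)&(g[:,0]<x+.02)],0).round(4) for x in (-.2,-.18,-.16,-.14,-.12)])
cv2.imwrite("pics/c3.png",cv2.resize(a["pixels"][160:260,190:310,::-1],None,fx=6,fy=6,interpolation=cv2.INTER_CUBIC))
E
```

```text
[0.4416097  0.08010332 0.04341284] [-0.251677    0.03137397  0.04341284] [ 0.21550699 -0.05667249 -0.34771397]
54 -0.10446039469937703 [array([-0.1896,  0.0301,  0.0531]), array([-0.1706,  0.0299,  0.0535]), array([-0.1518,  0.0296,  0.0541]), array([-0.1301,  0.0301,  0.0531]), array([-0.1128,  0.0296,  0.0518])]
```

View pics/c3.png

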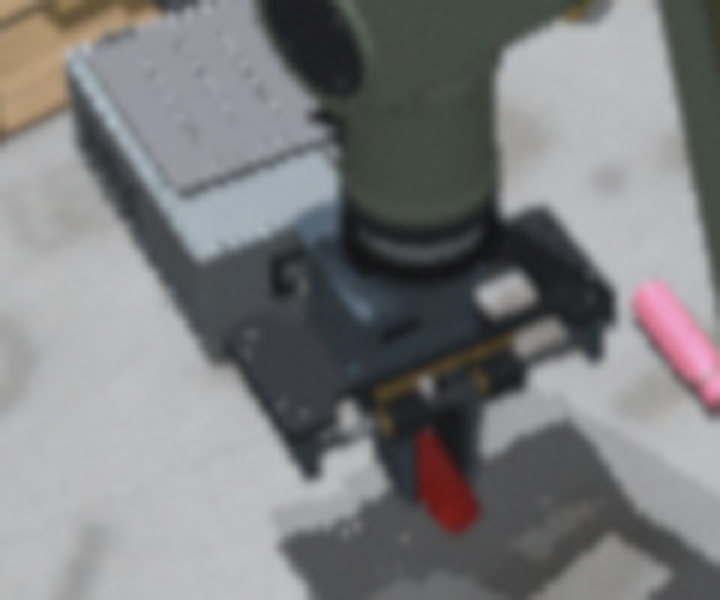

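The view of the slot (crop ~(290,275)) is partly hidden by the gripper. The measured blade is at local y=0.030, z=0.050, tip 9 mm before the mouth. Advance.

>>> {"api": "play_rows", "payload": {"series": [[[2, 0, 0], 0], [[4, -0.5, 0], 0], [[6, -0.8, 0], 0], [[8, -1, 0], 0], [[10, -1.3, 0], 0], [[12, -1.6, 0], 0], [[14, -1.8, 0], 0], [[16, -2.1, 0], 0], [[18, -2.4, 0], 0], [[20, -2.6, 0], 0]]}}

```text
time_s: 7.53
eef_pos: [0.4602, 0.0775, 0.043]
orientation: [0.998, -0.066, -0.0, 0.0]
wrist_force: [0.5, 0.0, -1.4]
gripper_width: 0.0238
grasp_force: 30.0
```

```bash
python3 - <<'E'
from h import *
s=status.get_state(); print(s["eef_pos"],loc(s["eef_pos"]),s["wrist_force"],s["orientation"])
E
```

```text
[0.46023259 0.07748482 0.04295408] [-0.23287155  0.03121993  0.04295408] [ 0.52511451  0.02269355 -1.40625611] [ 9.97848862e-01 -6.55564175e-02 -3.66839248e-05  5.95689939e-05]
```

>>> {"api": "play_rows", "payload": {"series": [[[4.5, -0.6, 0], 0], [[9, -1.2, 0], 0], [[13.5, -1.8, 0], 0], [[18, -2.4, 0], 0], [[22.5, -3, 0], 0], [[27, -3.6, 0], 0], [[31.5, -4.2, 0], 0], [[36, -4.7, 0], 0], [[40.5, -5.3, 0], 0], [[45, -5.9, 0], 0]]}}

```text
time_s: 8.37
eef_pos: [0.5055, 0.0716, 0.0429]
orientation: [0.998, -0.066, -0.0, 0.0]
wrist_force: [0.6, -0.0, -0.8]
gripper_width: 0.024
grasp_force: 30.0
```

>>> {"api": "play_rows", "payload": {"series": [[[1.5, -0.2, 0], 0], [[3, -0.4, 0], 0], [[4.5, -0.6, 0], 0], [[6, -0.8, 0], 0], [[7.5, -1, 0], 0], [[9, -1.2, 0], 0], [[10.5, -1.4, 0], 0], [[12, -1.6, 0], 0], [[13, -1.7, 0], 0], [[14, -1.8, 0], 0]]}}

```text
time_s: 9.2
eef_pos: [0.5191, 0.0698, 0.043]
orientation: [0.998, -0.066, -0.0, 0.0]
wrist_force: [-0.0, 0.1, -0.5]
gripper_width: 0.0237
grasp_force: 30.0
```

>>> {"api": "play_rows", "payload": {"series": [[[0.5, 0, 0], 0], [[1, -0.1, 0], 0], [[1.5, -0.2, 0], 0], [[2, -0.2, 0], 0], [[2.5, -0.3, 0], 0], [[3, -0.4, 0], 0], [[3.5, -0.5, 0], 0], [[4, -0.5, 0], 0], [[4.5, -0.6, 0], 0], [[5, -0.7, 0], 0]]}}

```text
time_s: 10.03
eef_pos: [0.5228, 0.0691, 0.0426]
orientation: [0.998, -0.066, -0.001, 0.0]
wrist_force: [-4.8, 1.3, -0.1]
gripper_width: 0.0239
grasp_force: 30.0
```

>>> {"api": "play_rows", "payload": {"series": [[[0.5, 0, 0], 0], [[1, -0.1, 0], 0], [[1.5, -0.2, 0], 0], [[2, -0.3, 0], 0], [[2.5, -0.3, 0], 0], [[3, -0.4, 0], 0], [[3.5, -0.5, 0], 0], [[3.5, -0.5, 0], 0], [[3.5, -0.5, 0], 0], [[3.5, -0.5, 0], 0]]}}

```text
time_s: 10.87
eef_pos: [0.5262, 0.0687, 0.0426]
orientation: [0.998, -0.066, -0.002, 0.0]
wrist_force: [-6.9, 1.9, -0.6]
gripper_width: 0.0236
grasp_force: 30.0
```

```bash
cat >> h.py <<'E'
def cover(p):
    l=loc(cloud(p)); 
    return [(round(x,3),np.nanmedian(l[...,2][(abs(l[...,0]-x)<.008)&(abs(l[...,1])<.06)&(l[...,2]>.06)&(l[...,2]<.3)]).round(4)) for x in (-.08,-.06,-.04,-.02,0,.03,.06,.08)]
E
python3 - <<'E'
from h import *
s=status.get_state(); print(s["eef_pos"],loc(s["eef_pos"]),s["wrist_force"])
print(cover(viewer.get_image("top")))
E
```

```text
[0.52618009 0.06866963 0.04257725] [-0.16633756  0.03112798  0.04257725] [-6.93304739  1.94920148 -0.59523715]
[(-0.08, np.float64(0.0858)), (-0.06, np.float64(0.0858)), (-0.04, np.float64(0.0936)), (-0.02, np.float64(0.0915)), (0, np.float64(0.0916)), (0.03, np.float64(0.0916)), (0.06, np.float64(0.0912)), (0.08, np.float64(0.0913))]
```

>>> {"api": "play_rows", "payload": {"series": [[[0.3, 0, 0], 0], [[0.6, -0.1, 0], 0], [[0.9, -0.1, 0], 0], [[1.2, -0.2, 0], 0], [[1.5, -0.2, 0], 0], [[1.8, -0.2, 0], 0], [[2, -0.3, 0], 0], [[2, -0.3, 0], 0], [[2, -0.3, 0], 0], [[2, -0.3, 0], 0]]}}

```text
time_s: 11.75
eef_pos: [0.5277, 0.0684, 0.0425]
orientation: [0.998, -0.066, -0.002, 0.0]
wrist_force: [-6.3, 2.3, -0.2]
gripper_width: 0.0239
grasp_force: 30.0
```

```bash
python3 - <<'E'
from h import *
s=status.get_state(); print(s["eef_pos"],loc(s["eef_pos"]),s["wrist_force"])
print(cover(viewer.get_image("top")))
E
```

```text
[0.52772157 0.06836788 0.04247999] [-0.16476982  0.03103095  0.04247999] [-6.33773539  2.30507362 -0.22095425]
[(-0.08, np.float64(0.0858)), (-0.06, np.float64(0.086)), (-0.04, np.float64(0.0932)), (-0.02, np.float64(0.0919)), (0, np.float64(0.0915)), (0.03, np.float64(0.0917)), (0.06, np.float64(0.0916)), (0.08, np.float64(0.091))]
```

>>> {"api": "play_rows", "payload": {"series": [[[0.3, 0, 0], 0], [[0.6, -0.1, 0], 0], [[0.9, -0.1, 0], 0], [[1.2, -0.2, 0], 0], [[1.5, -0.2, 0], 0], [[1.8, -0.2, 0], 0], [[2, -0.3, 0], 0], [[2, -0.3, 0], 0], [[2, -0.3, 0], 0], [[2, -0.3, 0], 0]]}}

```text
time_s: 12.63
eef_pos: [0.5298, 0.0681, 0.0425]
orientation: [0.998, -0.066, -0.002, 0.0]
wrist_force: [-6.0, 1.1, -0.8]
gripper_width: 0.024
grasp_force: 30.0
```

```bash
python3 - <<'E'
from h import *
s=status.get_state(); print(s["eef_pos"],loc(s["eef_pos"]),s["wrist_force"])
print(cover(viewer.get_image("top")))
E
```

```text
[0.52980144 0.06807419 0.04248742] [-0.1626694   0.03101252  0.04248742] [-5.95079797  1.13470008 -0.78308146]
[(-0.08, np.float64(0.0855)), (-0.06, np.float64(0.0858)), (-0.04, np.float64(0.1258)), (-0.02, np.float64(0.1216)), (0, np.float64(0.1159)), (0.03, np.float64(0.1073)), (0.06, np.float64(0.0991)), (0.08, np.float64(0.093))]
```

The cover popped to ~0.27 rad. Withdraw straight back.

>>> {"api": "play_rows", "payload": {"series": [[[-4, 0.5, 0], 0], [[-12, 1.6, 0], 0], [[-24, 3.2, 0], 0], [[-36, 4.8, 0], 0], [[-50, 6.6, 0], 0], [[-64, 8.5, 0], 0], [[-80, 10.6, 0], 0], [[-97, 12.8, 0], 0], [[-110, 14.5, 0], 0], [[-119, 15.7, 0], 0]]}}

```text
time_s: 13.52
eef_pos: [0.413, 0.0839, 0.0435]
orientation: [0.998, -0.065, 0.002, -0.0]
wrist_force: [0.7, 0.0, -0.3]
gripper_width: 0.0241
grasp_force: 30.0
```

>>> {"api": "play_rows", "payload": {"series": [[[0, 0, 10], 0], [[0, 0, 25], 0], [[0, 0, 40], 0], [[-1, -8, 50], 0], [[-2, -18, 54], 0], [[-4, -30, 54], 0], [[-6, -42, 54], 0], [[-7, -52, 54], 0], [[-8, -60, 54], 0], [[-8, -60, 54], 0]]}}

```text
time_s: 14.35
eef_pos: [0.4046, 0.0224, 0.0969]
orientation: [0.998, -0.066, 0.0, 0.0]
wrist_force: [0.3, -0.5, -0.2]
gripper_width: 0.0239
grasp_force: 30.0
```

```bash
python3 - <<'E'
from h import *
s=status.get_state(); print(s["eef_pos"],loc(s["eef_pos"]),s["wrist_force"])
b=viewer.get_image("top"); print(cover(b))
l=loc(cloud(b))
box=(l[...,0]<-.1)&(l[...,0]>-.24)&(np.abs(l[...,1]+.03)<.03)&(l[...,2]>.08)&(l[...,2]<.13)
g=l[box]; print(box.sum(),g[:,0].max(),[np.median(g[(g[:,0]>x)&(g[:,0]<x+.02)],0).round(4) for x in (-.24,-.22,-.2,-.18,-.16)])
save(b,"c4",(180,90,340,260),3)
E
```

```text
[0.40460157 0.02242168 0.09685723] [-0.28080231 -0.03066222  0.09685723] [ 0.33600117 -0.46488853 -0.15924193]
[(-0.08, np.float64(0.0856)), (-0.06, np.float64(0.086)), (-0.04, np.float64(0.1263)), (-0.02, np.float64(0.1212)), (0, np.float64(0.1157)), (0.03, np.float64(0.1072)), (0.06, np.float64(0.0986)), (0.08, np.float64(0.0934))]
78 -0.13516370966487237 [array([-0.2348, -0.0316,  0.1111]), array([-0.2103, -0.0319,  0.107 ]), array([-0.1894, -0.0316,  0.1066]), array([-0.1713, -0.0321,  0.107 ]), array([-0.1502, -0.032 ,  0.108 ])]
```

View pics/c4.png

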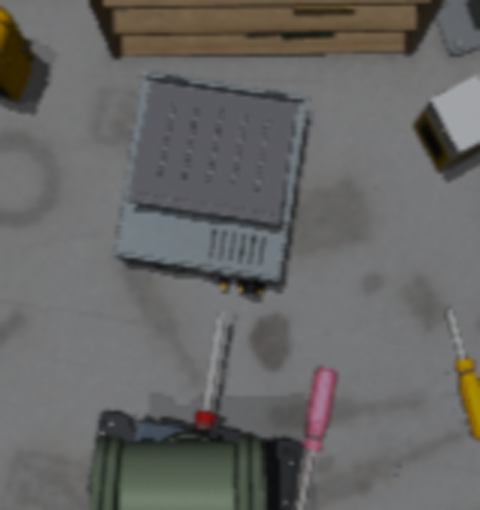

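The crop shows the cover lifted, the blade tip at (228,318) right of the slot and lined up with the cover's free part (edge near (225,215)). Slide under the edge.

>>> {"api": "play_rows", "payload": {"series": [[[8, -1, 0], 0], [[20, -2.6, 0], 0], [[35, -4.6, 0], 0], [[50, -6.6, 0], 0], [[65, -8.6, 0], 0], [[80, -10.5, 0], 0], [[93, -12.3, 0], 0], [[104, -13.7, 0], 0], [[110, -14.5, 0], 0], [[114, -15, 0], 0]]}}

```text
time_s: 15.23
eef_pos: [0.5198, 0.0088, 0.0967]
orientation: [0.998, -0.065, 0.0, 0.0]
wrist_force: [-0.2, 0.0, -0.3]
gripper_width: 0.0239
grasp_force: 30.0
```

>>> {"api": "play_rows", "payload": {"series": [[[0, 0, 6], 0], [[1, 0, 12], 0], [[5, -0.7, 22], 0], [[9.5, -1.2, 33], 0], [[13.5, -1.8, 39.5], 0], [[18, -2.4, 46], 0], [[22, -2.9, 51], 0], [[27, -3.5, 56], 0], [[32, -4.2, 61], 0], [[37, -4.9, 66], 0]]}}

```text
time_s: 16.07
eef_pos: [0.5559, 0.0038, 0.1633]
orientation: [0.998, -0.066, -0.0, 0.0]
wrist_force: [-0.0, 0.5, -0.8]
gripper_width: 0.0238
grasp_force: 30.0
```

```bash
python3 - <<'E'
from h import *
s=status.get_state(); print(s["eef_pos"],loc(s["eef_pos"]),s["wrist_force"],s["q"])
b=viewer.get_image("top"); print(cover(b))
E
```

```text
[0.55589787 0.00376211 0.16325648] [-0.12836558 -0.02932252  0.16325648] [-0.04346297  0.47116784 -0.83407141] [-1.38583845e-02  3.27079234e-01  1.68751489e+00 -1.14297935e-04
  1.12736865e+00  1.68820821e+00]
[(-0.08, np.float64(nan)), (-0.06, np.float64(nan)), (-0.04, np.float64(0.0863)), (-0.02, np.float64(0.0702)), (0, np.float64(0.1932)), (0.03, np.float64(0.164)), (0.06, np.float64(0.1271)), (0.08, np.float64(0.1005))]
  return np.nanmean(a, axis, out=out, keepdims=keepdims)
```

>>> {"api": "play_rows", "payload": {"series": [[[9, -1.2, 6.5], 0], [[18.5, -2.4, 12], 0], [[28.5, -3.7, 16.5], 0], [[39, -5.1, 20], 0], [[49, -6.5, 22.5], 0], [[60, -7.9, 24], 0], [[68, -9, 24], 0], [[76, -10, 24], 0], [[84, -11, 23], 0], [[84, -11, 23], 0]]}}

```text
time_s: 16.95
eef_pos: [0.6409, -0.0074, 0.1853]
orientation: [0.998, -0.066, 0.0, 0.0]
wrist_force: [-0.1, 0.6, -1.5]
gripper_width: 0.0238
grasp_force: 30.0
```

```bash
python3 - <<'E'
from h import *
s=status.get_state(); print(s["eef_pos"],loc(s["eef_pos"]),s["wrist_force"])
b=viewer.get_image("top"); a=viewer.get_image("scene")
cv2.imwrite("pics/c5.png",cv2.resize(np.hstack([a["pixels"][100:260,170:330,::-1],b["pixels"][80:240,180:340,::-1]]),None,fx=2.5,fy=2.5,interpolation=cv2.INTER_CUBIC))
E
```

```text
[ 0.64085008 -0.00736273  0.18528981] [-0.04268812 -0.02921226  0.18528981] [-0.08760896  0.62281525 -1.45723752]
```

View pics/c5.png

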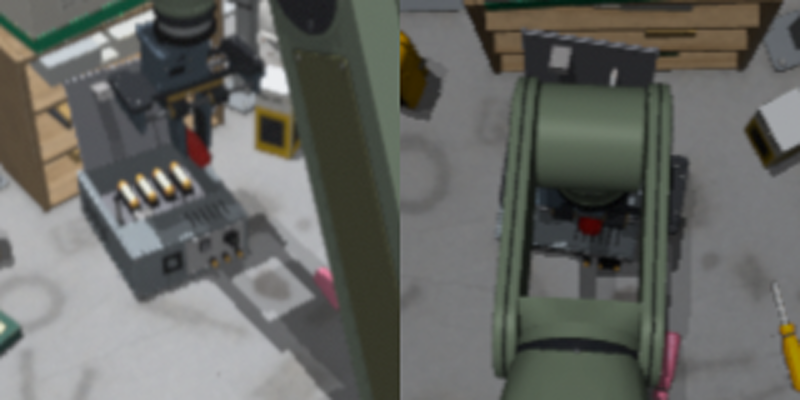

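The cover leans back past upright (left crop (110,120), fuses exposed). Retract, then return the driver to its original place.

>>> {"api": "play_rows", "payload": {"series": [[[-5, 0.7, 0], 0], [[-18, 2.4, 0], 0], [[-38, 5, 0], 0], [[-62, 8.1, 0], 0], [[-90, 11.8, 0], 0], [[-118, 15.5, 0], 0], [[-146, 19.2, 0], 0], [[-172, 22.6, 0], 0], [[-190, 25, 0], 0], [[-198, 26, 0], 0]]}}

```text
time_s: 17.88
eef_pos: [0.4379, 0.0191, 0.1861]
orientation: [0.998, -0.065, -0.001, 0.0]
wrist_force: [-1.4, -0.4, 0.1]
gripper_width: 0.0235
grasp_force: 30.0
```

>>> {"api": "play_rows", "payload": {"series": [[[-2, 15, 0], 0.01], [[-6, 40, -10], 0.03], [[-10, 70, -25], 0.05], [[-14, 100, -40], 0.07], [[-18, 130, -60], 0.09], [[-22, 160, -80], 0.11], [[-25, 185, -100], 0.122], [[-28, 205, -115], 0.122], [[-29, 216, -125], 0.122], [[-30, 220, -130], 0.122]]}}

```text
time_s: 18.72
eef_pos: [0.4112, 0.24, 0.0549]
orientation: [1.0, -0.004, -0.0, 0.0]
wrist_force: [0.1, -0.2, -0.7]
gripper_width: 0.0239
grasp_force: 30.0
```

```bash
python3 - <<'E'
from h import *
s=status.get_state(); print(s["eef_pos"],s["wrist_force"],s["orientation"])
b=viewer.get_image("top"); w=cloud(b)
box=(w[...,0]>.475)&(w[...,0]<.57)&(np.abs(w[...,1]-.24)<.03)&(w[...,2]>.03)&(w[...,2]<.1)
g=w[box]; print(box.sum(),[np.median(g[(g[:,0]>x)&(g[:,0]<x+.02)],0).round(4) for x in (.47,.49,.51,.53,.55)])
E
```

```text
[0.41123826 0.2400271  0.0548774 ] [ 0.09067516 -0.19702524 -0.69044377] [ 9.99993404e-01 -3.59453944e-03 -4.38422331e-04  2.81153927e-04]
49 [array([0.4838, 0.2385, 0.0664]), array([0.4991, 0.2376, 0.0636]), array([0.5236, 0.2371, 0.065 ]), array([0.5405, 0.2362, 0.0672]), array([0.5529, 0.2365, 0.064 ])]
```

>>> {"api": "play_rows", "payload": {"series": [[[0, 0, -12], 0], [[0, 0, -24], 0], [[0, 0, -34], 0], [[0, 0, -40], 0], [[0, 0, -44], 0], [[0, 0, -46.5], 0], [[0, 0, -48], 0], [[0, 0, -49], 0], [[0, 0, -49.5], 0], [[0, 0, -49.5], 0]]}}

```text
time_s: 19.6
eef_pos: [0.4117, 0.2389, 0.0067]
orientation: [1.0, -0.005, 0.0, -0.0]
wrist_force: [0.3, 0.8, -0.7]
gripper_width: 0.0241
grasp_force: 30.0
```

>>> {"api": "play_rows", "payload": {"series": [[[0, 0, 0], 0], [[0, 0, 0], 0], [[0, 0, 0], 0], [[0, 0, 0], 0], [[0, 0, 0], 0], [[0, 0, 0], 0], [[0, 0, 0], 0], [[0, 0, 0], 0], [[0, 0, 0], 0], [[0, 0, 0], 0]], "gripper": 60}}

```text
time_s: 20.43
eef_pos: [0.4115, 0.2388, 0.0065]
orientation: [1.0, -0.005, 0.0, 0.0]
wrist_force: [-0.5, 0.3, -0.8]
gripper_width: 0.0601
grasp_force: 0.0
```

>>> {"api": "play_rows", "payload": {"series": [[[0, 0, 10], 0], [[0, 0, 30], 0], [[0, 0, 60], 0], [[0, 0, 95], 0], [[0, -15, 130], 0], [[0, -40, 150], 0], [[0, -75, 160], 0], [[0, -110, 160], 0], [[0, -140, 160], 0], [[0, -150, 160], 0]]}}

```text
time_s: 21.27
eef_pos: [0.4109, 0.0859, 0.1668]
orientation: [1.0, -0.006, 0.0, 0.001]
wrist_force: [-0.6, 0.2, -0.5]
gripper_width: 0.0599
grasp_force: 0.0
```

>>> {"api": "play_rows", "payload": {"series": [[[0, -20, 0], 0], [[0, -50, 0], 0], [[0, -85, 0], 0], [[0, -120, 0], 0], [[0, -155, 0], 0], [[0, -190, 0], 0], [[0, -220, 0], 0], [[0, -240, 0], 0], [[0, -250, 0], 0], [[0, -250, 0], 0]]}}

```text
time_s: 22.1
eef_pos: [0.4118, -0.1623, 0.1663]
orientation: [1.0, -0.006, 0.0, -0.0]
wrist_force: [0.5, 0.8, -0.0]
gripper_width: 0.06
grasp_force: 0.0
```

```bash
python3 - <<'E'
from h import *
s=status.get_state(); print(s["eef_pos"],s["wrist_force"],s["gripper_width"],s["time_s"])
b=viewer.get_image("top"); a=viewer.get_image("scene")
cv2.imwrite("pics/c6.png",cv2.resize(np.hstack([a["pixels"][100:340,120:340,::-1],b["pixels"][60:300,90:310,::-1]]),None,fx=1.8,fy=1.8,interpolation=cv2.INTER_CUBIC))
for p in (a,b):
    l=loc(cloud(p))
    for z in (.11,.14,.17,.2): 
        m=(abs(l[...,2]-z)<.01)&(abs(l[...,1])<.07)&(l[...,0]>.05)&(l[...,0]<.14); print(z,m.sum(),np.median(l[m][:,0]))
E
```

```text
[ 0.41181335 -0.16230436  0.16628781] [ 0.50059148  0.75776941 -0.01171235] 0.06002657766619413 22.1
0.11 207 0.09058821946964121
0.14 215 0.09912717284414914
0.17 210 0.10711596779050636
0.2 250 0.11563152677543925
0.11 163 0.09181047852818149
0.14 166 0.10019291685429285
0.17 169 0.1088137452598205
0.2 266 0.11646713723392856
```

View pics/c6.png

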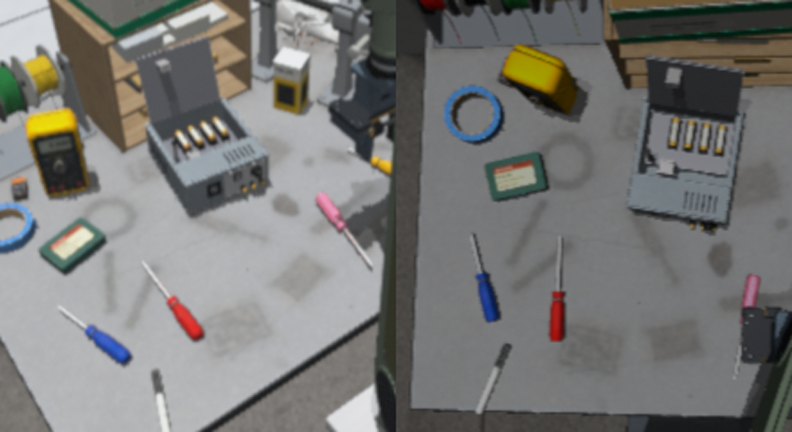

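The cover is fully open: its slope of 0.025 in x over 0.09 in z gives 1.84 rad, so it rests on its stop at 1.85. The red driver lies on the bench at right crop (558,290), and the gripper is clear and touching nothing.

```bash
python3 -c "
from station import sign_off
print(sign_off())"
```

```text
the job is handed in; nothing more can be done
None
```

The job is done and handed in: the longest (red) screwdriver released the catch with about 7 N of push, the cover is fully open on its stop at about 1.84 rad, the screwdriver is back on the bench where it was, and nothing else was moved.

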